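Index the aperture wheel of a bench inspection station

ROBOT

A 6-joint arm with a two-finger parallel gripper is mounted at the origin on the work surface. World frame = base frame: x ahead of the robot, y to its left, z up, the work surface at z = 0. Lengths are in m, angles in rad, forces in N, time in s.
With the tool pointing down it reaches from about 0.35 to 0.775 m from the base axis. Payload 5.5 kg.
Tool frame: the origin (TCP) lies midway between the tips of the shut fingers; the grasp point (between the pads) lies 19 mm behind it; z points along the fingers, y is the line along which they close (so a half turn about z gives the same grasp; the last joint's range is limited). The gripper opens to 85 mm and grips with 20 to 120 N. Pads are 22 mm wide; open, the fingers measure 114 mm over their backs; the gripper's body (76 mm by 85 mm) begins 54 mm behind the grasp point. The pads swing forward as they close: fully open they stand 13 mm farther back than shut.
Start: joints at [-1.332, 0.313, 0.046, 1.304, 0, 1.431], TCP at [0.213, -0.534, 0.231] pointing down, gripper open.
Joint ranges: [-2.76, 2.76], [-0.86, 1.69], [-1.03, 1.26], [-2.2, 2.34], [-1.47, 1.5], [-3.14, 3.14]. Speed limits (rad/s): [2.57, 2.57, 3.14, 3.14, 3.14, 3.14].

INTERFACE

Orientations are given as a unit quaternion [w, x, y, z].
In Python, from workcell import env gives the robot as it stands. The module is installed in compiled form; this text tells all that it offers.
- The arm moves only by the tool servo_tool, never from a script. Its argument "increments" is a list of rows, each an object of numbers: "grip": the closure, from 0 (fully open) to 1 (shut); "x", "y", "z": the shift along the tool's x, y, z in mm; "roll": the turn about the tool's z in degrees. In form: [{"grip": .., "x": .., "y": .., "z": .., "roll": ..}, ...]. A call has 1 to 5 rows; each row shifts and turns the commanded pose from where the row before left it, along the tool's axes as they then stand; what a row does not reach is not made up. A row lasts 1/12 s, in which the tool goes at most 41.7 mm and 7.16 degrees, less where a joint would pass 70% of its speed; a pose out of reach is approached as far as the arm can. A call is refused whole if a number of a shift passes 41.7 or a number of a turn 7.16, either way. A call with a gripper value outside its range is refused whole. The fingers move at their own pace and stop on an object; "grip_force" is the grip in N (left out, the last holds). Time passes only in rows, so rows that do not move let the fingers close. It gives the time, the measured TCP pose, the force, the opening and the grip force at its end, in the units of the state.
- env.get_state(): the state, without advancing time (a new reading comes with each control period).
- env.read_camera(name): name is "scene" or "side" or "wrist"; returns the picture (400x640x3 uint8, red, green, blue); there is no depth.
- env.get_calibration(name): a dict with "vertical_fov" (degrees; the focal length in pixels is half the picture's height over the tangent of half this angle, whatever the lens; pixels are square), "cx", "cy" (the principal point, pixels), "rvec" (rotation vector, rad) and "tvec" (3), from world to camera coordinates, as OpenCV has them; the wrist camera has in their place "tool_from_camera" (4x4, takes a point from camera to tool coordinates, whose origin is the TCP and whose axes are the flange's). Camera axes: x right, y down, z forward; pixel columns grow to the right and rows downward; lengths in m; the calibration is good to about 2 mm. The wrist camera is an equidistant fisheye: a pixel r from the principal point sees the ray r / f radians off the axis. A picture is of the moment at which its call begins: read the wrist's pose just before it. get_calibration takes no time and is no camera call.
- env.hand_in(): hands the job in; it is judged then, once.
The state is a dict: "clock": time; "joint_pos": joint angles; "qvel": joint speeds; "tau": joint torques, N m; "tcp_pos": TCP position; "orientation": TCP orientation; "wrist_force": force on the tool from outside, world axes, zero at the start; "ft_torque": the same for the moment, N m; "finger_gap": finger opening in m; "grip_force": force on a finger pad.
Only numpy, scipy, OpenCV 4.12 (cv2) and the standard library are available. Lean on these libraries where they do the work, as an engineer would, in place of code of your own. Each camera call takes 0.05 s, during which the arm holds its last target. There are 200 camera calls.

TASK

Turn the aperture wheel of the inspection station by its knob until the slot-shaped aperture shows wholly in the station's window, and seat the wheel fully down on its index pins there. Feel for the pins gently, never forcing the wheel down, and let go of the knob; leave the other things on the bench where they are.

Things in the scene. Friction and masses are not known exactly. Their poses are not given: they have to be found in the camera images.
- knob (a point): Centre, half-way up, of the black round knob on the wheel's axis: 40 mm across, 36 mm tall, on a 29 mm stem. Grip it at any yaw; it turns either way without end. This point is 110 mm above the bench when the wheel is seated, about 115 mm when the wheel rides on the pin tips; the disc's top is 67 mm below it.
- slot (a point): Centre of the slot-shaped aperture (dark, 24 x 8 mm, long side radial) on the disc's top face, 68 mm from the axis; x points outward along it. The other five apertures, 60 degrees apart, are round (12 mm, 18 mm over the rims). The wheel starts with the slot anywhere out of the window, riding on the pins or seated in a wrong place.
- wheel: The aperture wheel, a loose aluminium disc 180 mm across, 0.17 to 0.35 kg; origin on its axis at its underside, z up, x towards the slot. It sits on a fixed vertical spindle (0.8 mm play) and can be lifted 25 mm, up to the window plate, and stay on it. Six V-gaps in its underside, 60 degrees apart, fit over the index pins: a seat each 60 degrees, where it drops 5 mm; play in a seat about 0.05 rad either way.
- station: White base box 235 x 220 x 30 mm; origin on the bench under the spindle, x towards the window. On its deck, hidden by the wheel, three index pins (8 mm thick, 5 mm tall, 50 mm from the axis) on a ring clamped at an unknown angle: the seat with the slot in the window lies within 0.30 rad either side of the window's middle line and must be felt for. Over 30 N of the wheel on the pins or deck harms them.
- window (a point): Centre of the fixed window's opening, at its plate's top, 72 mm above the bench, 68 mm from the spindle axis. The opening is 40 mm (radial; x, away from the spindle) by 66 mm (tangential; y). The 4 mm plate spans 42 to 114 mm from the axis and is 128 mm wide; its underside is 25 mm above the seated disc's top.
- screwdriver_mid (a point): Bystander: screwdriver lying on the bench.
- bottle_mid (a point): Bystander: closed white bottle, 56 mm across, 130 mm tall; the point is half-way up.
- tray_mid (a point): Bystander: clear divided parts tray, 100 x 140 x 25 mm; the point is half-way up.
- part_mid (a point): Bystander: white plastic housing, 70 x 45 x 28 mm; the point is half-way up.
- collar_mid (a point): Bystander: steel collar, 40 mm across, 12 mm tall, lying on a corner of the station's base; the point is half-way up.
- jar_mid (a point): Bystander: white jar, 52 mm across, 60 mm tall; the point is half-way up.
Things that resemble listed ones, but are neither listed nor needed, are in the scene too. Leave any blue or turquoise look-alike of the wheel alone.

How it is judged:
At the end, for the whole second after the job is handed in: The slot lies wholly in the window's opening (its centre within 26 mm of the window's middle line), the wheel is seated on its pins on the spindle (knob centre under 112 mm above the bench, tilt under 0.03 rad), released and at rest (y of slot in the frame of window between -0.026 and 0.026 m and x of slot in the frame of window between -0.015 and 0.01 m and height (world z) of knob below 0.112 m and angle between knob's own z axis and vertical below 0.03 rad and linear speed of wheel below 0.01 m/s); the robot touches nothing.
It fails at once if the wheel is pressed on the station's pins or deck with more than 30 N (contact force between wheel and station above 30 N).
It fails at once if a bystander is moved more than 20 mm (distance of any of screwdriver_mid, bottle_mid, tray_mid, part_mid, collar_mid, jar_mid from where it was at the start of the episode above 0.02 m).
It also fails if it takes over 72 s, if anything falls off the work surface, if the arm or the gripper's body presses on something with over 40 N, if the wrist force passes 120 N, or if a joint passes its speed limit or range.

## Working session

There is one attempt and no reset: what is moved stays moved. The work goes in short steps, Python scripts to look and compute and a tool call to move; the robot and the scene stay as the last step left them, time stands still between calls to the robot, and variables do not carry over. Pictures are saved under pics/ and viewed, at most 10 in all, crops included, and the job is handed in when it is done.

Besides the shell and the picture viewer there is one more tool, called after "Emit:" as name(argument=value, ...), one argument or row to a line, values as JSON. servo_tool: Moves the arm, as the interface text tells. Its arguments: {"type":"object","properties":{"increments":{"type":"array"},"grip_force":{"type":"number"}},"required":["increments"]}

```bash
mkdir -p pics; python3 - <<'E'
from workcell import env
import cv2, numpy as np
s=env.get_state(); print(s)
a=[]
for n in("scene","side"):
    p=env.read_camera(n); cv2.imwrite(f"pics/{n}0.png",p[:,:,::-1]); print(n,env.get_calibration(n))
p=env.read_camera("wrist"); cv2.imwrite("pics/wrist0.png",p[:,:,::-1]); print(env.get_calibration("wrist"))
E
```

```text
{'clock': 0.0, 'joint_pos': array([-1.33162179e+00,  3.14014837e-01,  4.50029899e-02,  1.30360535e+00,
       -1.24809425e-05,  1.43122550e+00]), 'qvel': array([-0.00013039, -0.00112229,  0.0011239 ,  0.0016584 ,  0.0014727 ,
       -0.0001777 ]), 'tau': array([-2.08617882e-05, -4.80629468e+01,  2.98530793e+01,  1.95991178e-02,
       -3.57660099e-05,  1.30062936e-06]), 'tcp_pos': array([ 0.21249215, -0.53375546,  0.23041048]), 'orientation': array([-9.08993137e-04,  9.82122108e-01,  1.88242760e-01, -5.15552231e-05]), 'wrist_force': array([ 0.75928563, -0.29646229,  0.17509972]), 'ft_torque': array([ 0.01063812, -0.02353043,  0.05688296]), 'grip_force': 0.0, 'finger_gap': 0.08543082626815007}
scene {'vertical_fov': 54.13777153630316, 'cx': 322.7117432543922, 'cy': 201.23113793588743, 'rvec': array([ 1.355942  ,  2.46691314, -0.68182663]), 'tvec': array([ 0.26896854, -0.32573759,  1.37197687])}
side {'vertical_fov': 47.06833244301292, 'cx': 320.18447791812883, 'cy': 201.25822067693326, 'rvec': array([ 0.41064263, -2.78981819,  1.14087402]), 'tvec': array([0.4758943 , 0.18573869, 1.22482376])}
{'vertical_fov': 65.70646984690485, 'cx': 316.3916771047322, 'cy': 208.8519237509361, 'tool_from_camera': array([[-5.05771911e-04, -9.63915175e-01, -2.66209089e-01,
         6.74363560e-02],
       [ 9.99999568e-01, -2.79841131e-04, -8.86628552e-04,
         8.95853942e-04],
       [ 7.80138464e-04, -2.66209422e-01,  9.63914900e-01,
        -1.42227255e-01],
       [ 0.00000000e+00,  0.00000000e+00,  0.00000000e+00,
         1.00000000e+00]])}
```

View pics/scene0.png

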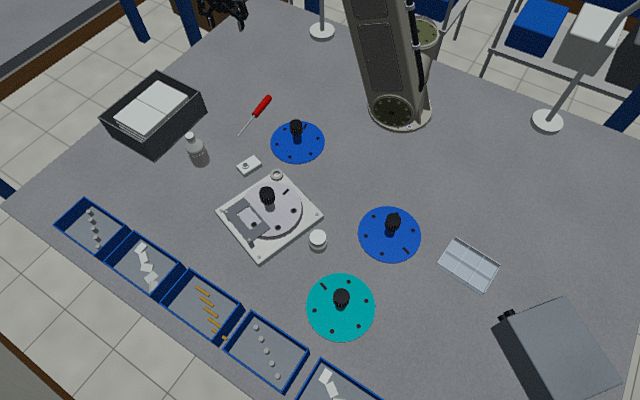

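View pics/side0.png

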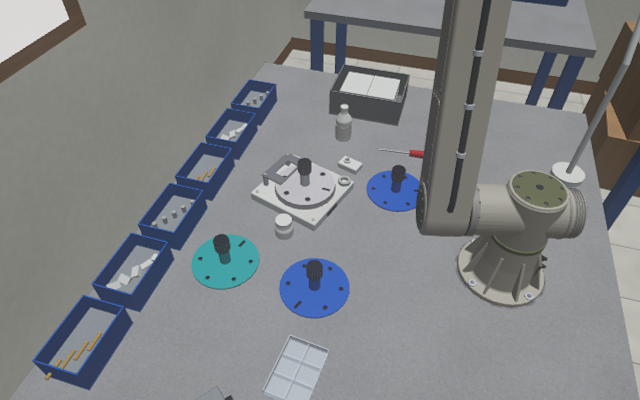

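Scene: the only aluminium wheel on a white base is at (268,215), with its knob at (267,195) and its window plate at about (245,222). The look-alikes are blue at (297,142) and (390,233), and turquoise at (341,306). Side: the station is at (303,187) with its knob at (305,166). The grey wheel on the white base fits the description, so I'll confirm it in an enlarged crop and measure.

```bash
cat > h.py <<'E'
from workcell import env
import cv2, numpy as np
from scipy.spatial.transform import Rotation as R
def cam(n):
    c=env.get_calibration(n); f=200/np.tan(np.radians(c["vertical_fov"])/2); Rm=R.from_rotvec(c["rvec"]).as_matrix()
    return c,f,Rm,-Rm.T@c["tvec"]
def ray(n,px):
    c,f,Rm,o=cam(n); d=Rm.T@np.array([(px[0]-c["cx"])/f,(px[1]-c["cy"])/f,1]); return o,d/np.linalg.norm(d)
def plane(n,px,z):
    o,d=ray(n,px); return o+d*(z-o[2])/d[2]
def tri(p1,p2):
    o1,d1=ray("scene",p1);o2,d2=ray("side",p2)
    A=np.c_[d1,-d2]; t=np.linalg.lstsq(A,o2-o1,rcond=None)[0]
    a,b=o1+t[0]*d1,o2+t[1]*d2; return (a+b)/2,np.linalg.norm(a-b)
def proj(n,P):
    c,f,Rm,o=cam(n); q=Rm@np.array(P)+c["tvec"]; return np.array([c["cx"],c["cy"]])+f*q[:2]/q[2]
def wray(px,s):
    c=env.get_calibration("wrist"); f=200/np.tan(np.radians(c["vertical_fov"])/2)
    v=np.array([px[0]-c["cx"],px[1]-c["cy"]]); r=np.linalg.norm(v)+1e-9; th=r/f
    d=np.r_[v/r*np.sin(th),np.cos(th)]; T=c["tool_from_camera"]; q=s["orientation"]; Q=R.from_quat([q[1],q[2],q[3],q[0]]).as_matrix()
    return s["tcp_pos"]+Q@T[:3,3], Q@T[:3,:3]@d
def wplane(px,s,z):
    o,d=wray(px,s); return o+d*(z-o[2])/d[2]
E
python3 - <<'E'
from h import *
for n,(x,y,w,h) in {"scene":(205,165,130,105),"side":(245,140,115,92)}.items():
    p=cv2.imread(f"pics/{n}0.png"); g=p.max(2); m=((g<60)*255).astype('uint8')[y:y+h,x:x+w]
    k,l,st,c=cv2.connectedComponentsWithStats(m)
    for i in range(1,k):
        if st[i,4]>6: print(n,st[i,:4]+[x,y,0,0],st[i,4],c[i]+[x,y])
a=cv2.resize(cv2.imread("pics/scene0.png")[165:270,205:335],(520,420),interpolation=2)
cv2.imwrite("pics/c1.png",a)
print(tri((267,195),(305,166)))
E
```

```text
scene [260 187  15  19] 221 [266.88235294 195.28506787]
scene [283 189   5   5] 9 [285.22222222 191.22222222]
scene [292 209   4   4] 13 [293.46153846 210.15384615]
scene [252 223   4   3] 12 [253.5 224. ]
scene [276 225   5   4] 14 [277.71428571 226.85714286]
(array([ 0.58181926, -0.12593233,  0.11419351]), np.float64(0.0019325761045652185))
```

View pics/c1.png

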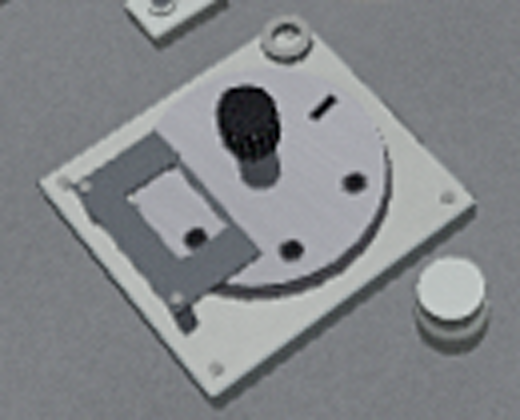

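The crop confirms it: a grey disc on a white base, knob at crop (248,120), slot at (323,107) → scene (285.8,191.8), window opening around (180,213). The collar on the base corner is at (286,40) and the jar at (452,290).

```bash
python3 - <<'E'
from h import *
C=lambda x,y:(205+x/4,165+y/4)
k,_=tri((266.9,195.3),(305,166)); 
c=[plane("scene",C(*p),.03)[:2] for p in[(40,183),(300,18),(476,205),(213,395)]]
print("corners",np.round(c,3),[round(np.linalg.norm(c[i]-c[(i+1)%4]),3) for i in range(4)])
print("proj z.11/.115",plane("scene",(266.9,195.3),.11),plane("scene",(266.9,195.3),.115))
m=np.mean(c,0); print("center",m)
for z in(.043,.048):
    s=plane("scene",C(323,107),z); print("slot",s,"r",np.linalg.norm(s[:2]-k[:2]),"ang",np.degrees(np.arctan2(*(s[:2]-k[:2])[::-1])))
    for p in[(354,182),(291,249),(196,238)]:
        s=plane("scene",C(*p),z); print("hole r",np.linalg.norm(s[:2]-k[:2]),"ang",np.degrees(np.arctan2(*(s[:2]-k[:2])[::-1])))
w=plane("scene",C(182,209),.072);print("win",w,np.linalg.norm(w[:2]-k[:2]),np.degrees(np.arctan2(*(w[:2]-k[:2])[::-1])))
for i in range(4): print("edge ang",np.degrees(np.arctan2(*(c[(i+1)%4]-c[i])[::-1])))
s=env.get_state();q=s["orientation"];print(R.from_quat([q[1],q[2],q[3],q[0]]).as_matrix().round(3))
E
```

```text
corners [[ 0.671 -0.261]
 [ 0.451 -0.187]
 [ 0.517  0.016]
 [ 0.734 -0.056]] [np.float64(0.231), np.float64(0.213), np.float64(0.228), np.float64(0.215)]
proj z.11/.115 [ 0.58168332 -0.12670588  0.11      ] [ 0.58378569 -0.12430787  0.115     ]
center [ 0.59324746 -0.12188437]
slot [ 0.5140854  -0.11920068  0.043     ] r 0.0684602874311288 ang 174.09510304508706
hole r 0.06849108436433249 ang 114.4341463775853
hole r 0.06806776148122383 ang 54.90774331873918
hole r 0.06796704406318492 ang -4.8235173253705526
slot [ 0.5163899  -0.11700589  0.048     ] r 0.06643790505340774 ang 172.00744859703482
hole r 0.06941484698702637 ang 112.20245062413515
hole r 0.07066902184888685 ang 54.65039501535292
hole r 0.06942051893181671 ang -2.8526880706767206
win [ 0.64660989 -0.14072744  0.072     ] 0.06603540981933645 -12.66984870586611
edge ang 161.24797024042783
edge ang 72.03319761365316
edge ang -18.291282920520985
edge ang -107.02093340408929
[[ 0.929  0.37  -0.   ]
 [ 0.37  -0.929  0.001]
 [ 0.    -0.001 -1.   ]]
```

Radii of 68 mm at z=0.043 mean the wheel is seated, with the slot at 174°. The window lies along about -18°, so the matching seat is at about -6° (0.22 rad off), half a turn away. I'll move above the knob.

Emit:
servo_tool(
  increments=[
    {"grip": 0,"x": 31,"y": -15},
    {"grip": 0,"x": 31,"y": -15},
    {"grip": 0,"x": 31,"y": -15},
    {"grip": 0,"x": 31,"y": -15},
    {"grip": 0,"x": 31,"y": -15},
  ],
  grip_force=60,
)

```text
invalid input at $.increments[0]: expected keys grip, x, y, z, roll
```

Emit:
servo_tool(
  increments=[
    {"grip": 0,"x": 31,"y": -15},
    {"grip": 0,"x": 31,"y": -15},
    {"grip": 0,"x": 31,"y": -15},
    {"grip": 0,"x": 31,"y": -15},
    {"grip": 0,"x": 31,"y": -15},
  ],
)

```text
invalid input at $.increments[0]: expected keys grip, x, y, z, roll
```

Emit:
servo_tool(
  increments=[
    {"grip": 0,"x": 31,"y": -15},
    {"grip": 0,"x": 31,"y": -15},
    {"grip": 0,"x": 31,"y": -15},
    {"grip": 0,"x": 31,"y": -15},
    {"grip": 0},
  ],
)

```text
invalid input at $.increments[0]: expected keys grip, x, y, z, roll
```

```bash
python3 - <<'E'
from h import *
s=env.get_state();print(s["tcp_pos"],s["joint_pos"],s["wrist_force"],s["clock"])
p=env.read_camera("wrist");cv2.imwrite("pics/w1.png",p[:,:,::-1]); np.save("s1.npy",s,allow_pickle=True)
E
```

```text
[ 0.21252704 -0.53386821  0.23062395] [-1.33159522e+00  3.13830667e-01  4.52687694e-02  1.30363326e+00
 -3.88907905e-05  1.43117612e+00] [ 0.75945268  0.45476419 -1.71762474] 0.15
```

View pics/w1.png

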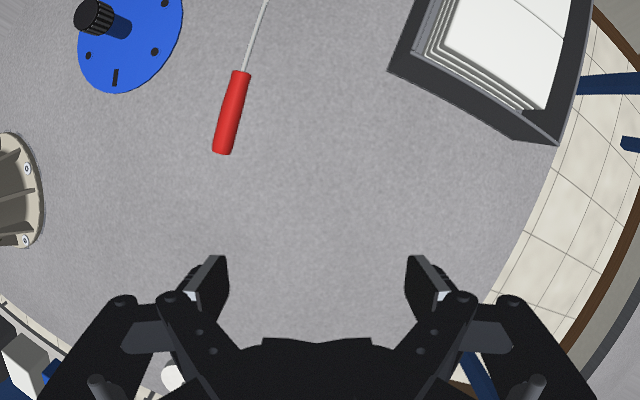

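The calls were refused because every row needs all five keys, so the arm hasn't moved. This wrist picture shows the start pose: the blue look-alike at (130,30) and the screwdriver at (232,110). I'll send the moves again.

Emit:
servo_tool(
  increments=[
    {"grip": 0,"x": 31,"y": -15,"z": 0,"roll": 0},
    {"grip": 0,"x": 31,"y": -15,"z": 0,"roll": 0},
    {"grip": 0,"x": 31,"y": -15,"z": 0,"roll": 0},
    {"grip": 0,"x": 31,"y": -15,"z": 0,"roll": 0},
    {"grip": 0,"x": 31,"y": -15,"z": 0,"roll": 0},
  ],
  grip_force=60,
)

```text
clock: 0.62
tcp_pos: [0.3296, -0.4059, 0.2311]
orientation: [-0.0, 0.982, 0.188, -0.0]
wrist_force: [0.3, -0.3, 0.2]
finger_gap: 0.0851
grip_force: 0.0
```

Emit:
servo_tool(
  increments=[
    {"grip": 0,"x": 31,"y": -15,"z": 0,"roll": 0},
    {"grip": 0,"x": 31,"y": -15,"z": 0,"roll": 0},
    {"grip": 0,"x": 31,"y": -15,"z": 0,"roll": 0},
    {"grip": 0,"x": 31,"y": -15,"z": 0,"roll": 0},
    {"grip": 0,"x": 31,"y": -15,"z": 0,"roll": 0},
  ],
)

```text
clock: 1.03
tcp_pos: [0.446, -0.2788, 0.2313]
orientation: [0.0, 0.982, 0.188, 0.0]
wrist_force: [0.1, -0.8, 0.3]
finger_gap: 0.0854
grip_force: 0.0
```

Emit:
servo_tool(
  increments=[
    {"grip": 0,"x": 31,"y": -15,"z": 0,"roll": 0},
    {"grip": 0,"x": 31,"y": -15,"z": 0,"roll": 0},
    {"grip": 0,"x": 31,"y": -15,"z": 0,"roll": 0},
    {"grip": 0,"x": 31,"y": -15,"z": 0,"roll": 0},
    {"grip": 0,"x": 0,"y": 0,"z": 0,"roll": 0},
  ],
)

```text
clock: 1.45
tcp_pos: [0.5413, -0.1744, 0.2309]
orientation: [-0.001, 0.982, 0.191, 0.001]
wrist_force: [-0.5, 0.0, 0.0]
finger_gap: 0.0853
grip_force: 0.0
```

```bash
python3 - <<'E'
from h import *
s=env.get_state();print(s["tcp_pos"],s["joint_pos"],s["wrist_force"],s["clock"])
p=env.read_camera("wrist");cv2.imwrite("pics/w2.png",p[:,:,::-1]); np.save("s1.npy",s,allow_pickle=True)
E
```

```text
[ 0.54130007 -0.17438151  0.23088021] [-4.53923752e-01  3.00309157e-01  2.71967293e-02  1.29711576e+00
  2.11537762e-03  2.30302504e+00] [-0.53716729  0.01910276  0.04337989] 1.45
```

View pics/w2.png

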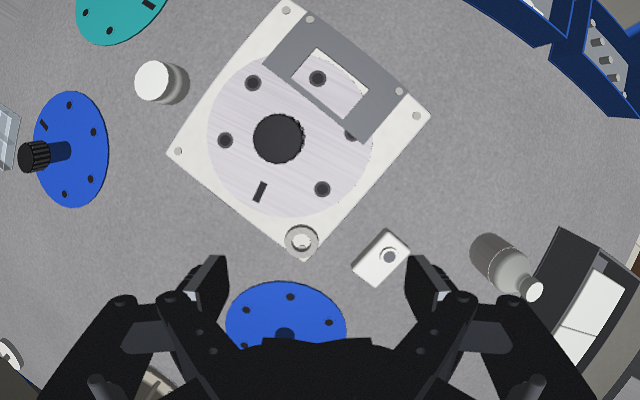

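The wrist view shows the knob at (278,139), the slot at (260,192), holes at (225,140), (253,83), (318,78) and (322,189), and window opening corners at (318,47), (369,89), (342,118) and (292,77).

```bash
python3 - <<'E'
from h import *
s=np.load("s1.npy",allow_pickle=True).item()
k=wplane((278,139),s,.127)[:2]; print("knob top",k, wplane((278,139),s,.132)[:2])
A=lambda v:(round(np.linalg.norm(v)*1e3,1),round(np.degrees(np.arctan2(v[1],v[0])),1))
for z in(.043,.048):
    P=[wplane(p,s,z)[:2] for p in[(260,192),(225,140),(253,83),(318,78),(322,189)]]
    c=(P[0]+P[3])/2; print(z,"axis est",c,"opp dist",np.linalg.norm(P[0]-P[3]),[A(p-c) for p in P])
W=[wplane(p,s,.072)[:2] for p in[(318,47),(369,89),(342,118),(292,77)]]
w=np.mean(W,0); print("win",w,[round(np.linalg.norm(W[i]-W[(i+1)%4]),4) for i in range(4)],A(w-k),A(w-c), A(W[1]-W[2]),A(W[0]-W[3]))
E
```

```text
knob top [ 0.58303766 -0.12527821] [ 0.58346202 -0.12578313]
0.043 axis est [ 0.5832624  -0.12523846] opp dist 0.1384815452801292 [(np.float64(69.2), np.float64(174.5)), (np.float64(69.4), np.float64(114.4)), (np.float64(68.7), np.float64(54.6)), (np.float64(69.2), np.float64(-5.5)), (np.float64(68.7), np.float64(-126.0))]
0.048 axis est [ 0.58357541 -0.12561555] opp dist 0.1363848465107182 [(np.float64(68.2), np.float64(174.5)), (np.float64(68.4), np.float64(114.4)), (np.float64(67.7), np.float64(54.6)), (np.float64(68.2), np.float64(-5.5)), (np.float64(67.6), np.float64(-126.0))]
win [ 0.64865062 -0.14592506] [np.float64(0.0642), np.float64(0.0392), np.float64(0.0627), np.float64(0.0392)] (np.float64(68.8), np.float64(-17.5)) (np.float64(68.2), np.float64(-17.3)) (np.float64(39.2), np.float64(-19.7)) (np.float64(39.2), np.float64(-17.5))
```

Emit:
servo_tool(
  increments=[
    {"grip": 0,"x": 29,"y": -15,"z": 0,"roll": 0},
    {"grip": 0,"x": 28,"y": -15,"z": 0,"roll": 0},
    {"grip": 0,"x": 0,"y": 0,"z": 20,"roll": 0},
    {"grip": 0,"x": 0,"y": 0,"z": 20,"roll": 0},
    {"grip": 0,"x": 0,"y": 0,"z": 0,"roll": 0},
  ],
)

```text
clock: 1.92
tcp_pos: [0.5777, -0.1293, 0.1872]
orientation: [-0.002, 0.982, 0.188, -0.003]
wrist_force: [-1.3, -0.8, -0.1]
finger_gap: 0.0855
grip_force: 0.0
```

Emit:
servo_tool(
  increments=[
    {"grip": 0,"x": 0,"y": 0,"z": 20,"roll": 0},
    {"grip": 0,"x": 0,"y": 0,"z": 0,"roll": 0},
    {"grip": 0,"x": 0,"y": 0,"z": 0,"roll": 0},
  ],
)

```text
clock: 2.17
tcp_pos: [0.5789, -0.1303, 0.1712]
orientation: [-0.0, 0.982, 0.188, -0.001]
wrist_force: [1.1, -0.8, 0.5]
finger_gap: 0.0854
grip_force: 0.0
```

Emit:
servo_tool(
  increments=[
    {"grip": 0,"x": 5.6,"y": -2.9,"z": 0,"roll": 0},
    {"grip": 0,"x": 0,"y": 0,"z": 27,"roll": 0},
    {"grip": 0,"x": 0,"y": 0,"z": 27,"roll": 0},
    {"grip": 0,"x": 0,"y": 0,"z": 26,"roll": 0},
    {"grip": 0,"x": 0,"y": 0,"z": 0,"roll": 0},
  ],
)

```text
clock: 2.58
tcp_pos: [0.5818, -0.1241, 0.0877]
orientation: [-0.002, 0.982, 0.188, -0.003]
wrist_force: [-1.1, 0.4, 0.5]
finger_gap: 0.0856
grip_force: 0.0
```

Emit:
servo_tool(
  increments=[
    {"grip": 0.3,"x": 0,"y": 0,"z": 0,"roll": 0},
    {"grip": 0.3,"x": 0,"y": 0,"z": 0,"roll": 0},
  ],
)

```text
clock: 2.75
tcp_pos: [0.5855, -0.1254, 0.0934]
orientation: [0.001, 0.982, 0.188, 0.001]
wrist_force: [0.5, 0.6, -0.4]
finger_gap: 0.0641
grip_force: 0.0
```

Emit:
servo_tool(
  increments=[
    {"grip": 0.45,"x": 0,"y": 0,"z": 2,"roll": 0},
    {"grip": 0.5,"x": 0,"y": 0,"z": 0,"roll": 0},
    {"grip": 0.6,"x": 0,"y": 0,"z": 0,"roll": 0},
    {"grip": 0.6,"x": 0,"y": 0,"z": 0,"roll": 0},
    {"grip": 0.6,"x": 0,"y": 0,"z": 0,"roll": 0},
  ],
  grip_force=50,
)

```text
clock: 3.17
tcp_pos: [0.5852, -0.1251, 0.0906]
orientation: [0.001, 0.982, 0.188, 0.001]
wrist_force: [0.0, 2.9, 8.2]
finger_gap: 0.0388
grip_force: 49.9
```

Emit:
servo_tool(
  increments=[
    {"grip": 0.6,"x": 0,"y": 0,"z": -3,"roll": 0},
    {"grip": 0.6,"x": 0,"y": 0,"z": -4,"roll": 0},
    {"grip": 0.6,"x": 0,"y": 0,"z": -4,"roll": 0},
    {"grip": 0.6,"x": 0,"y": 0,"z": 0,"roll": 0},
    {"grip": 0.6,"x": 0,"y": 0,"z": 0,"roll": 0},
  ],
)

```text
clock: 3.58
tcp_pos: [0.5842, -0.1249, 0.1004]
orientation: [-0.0, 0.982, 0.188, 0.0]
wrist_force: [2.0, 0.4, -2.7]
finger_gap: 0.0392
grip_force: 50.8
```

```bash
python3 - <<'E'
from h import *
s=env.get_state();print(s["tcp_pos"],s["joint_pos"],s["wrist_force"],s["clock"])
p=env.read_camera("wrist");cv2.imwrite("pics/w3.png",p[:,:,::-1])
E
```

```text
[ 0.58420966 -0.12492829  0.10042231] [-3.45031401e-01  4.23471281e-01 -1.21608960e-01  1.02575741e+00
  9.79720916e-05  2.41777776e+00] [ 1.99947768  0.41647884 -2.71417337] 3.5833
```

View pics/w3.png

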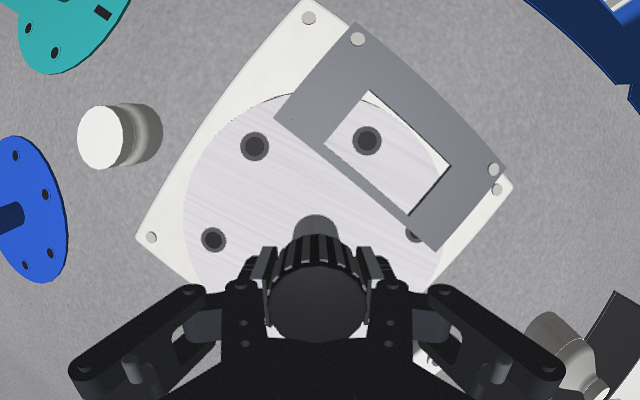

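The knob is held at (316,290) and the wheel hangs free, with a round hole in the window at (367,140). Next is half a turn, rolling negative because joint 6 has room that way.

Emit:
servo_tool(
  increments=[
    {"grip": 0.6,"x": 0,"y": 0,"z": 0,"roll": -7},
    {"grip": 0.6,"x": 0,"y": 0,"z": 0,"roll": -7},
    {"grip": 0.6,"x": 0,"y": 0,"z": 0,"roll": -7},
    {"grip": 0.6,"x": 0,"y": 0,"z": 0,"roll": -7},
    {"grip": 0.6,"x": 0,"y": 0,"z": 0,"roll": -7},
  ],
)

```text
clock: 4.05
tcp_pos: [0.5843, -0.1244, 0.1001]
orientation: [-0.001, 0.879, 0.478, 0.0]
wrist_force: [2.0, 3.1, -2.4]
finger_gap: 0.0389
grip_force: 50.8
```

Emit:
servo_tool(
  increments=[
    {"grip": 0.6,"x": 0,"y": 0,"z": 0,"roll": -7},
    {"grip": 0.6,"x": 0,"y": 0,"z": 0,"roll": -7},
    {"grip": 0.6,"x": 0,"y": 0,"z": 0,"roll": -7},
    {"grip": 0.6,"x": 0,"y": 0,"z": 0,"roll": -7},
    {"grip": 0.6,"x": 0,"y": 0,"z": 0,"roll": -7},
  ],
)

```text
clock: 4.47
tcp_pos: [0.5839, -0.1239, 0.0999]
orientation: [-0.001, 0.694, 0.72, 0.001]
wrist_force: [1.4, 4.3, -2.7]
finger_gap: 0.0386
grip_force: 50.9
```

Emit:
servo_tool(
  increments=[
    {"grip": 0.6,"x": 0,"y": 0,"z": 0,"roll": -7},
    {"grip": 0.6,"x": 0,"y": 0,"z": 0,"roll": -7},
    {"grip": 0.6,"x": 0,"y": 0,"z": 0,"roll": -7},
    {"grip": 0.6,"x": 0,"y": 0,"z": 0,"roll": -7},
    {"grip": 0.6,"x": 0,"y": 0,"z": 0,"roll": -7},
  ],
)

```text
clock: 4.88
tcp_pos: [0.5834, -0.1236, 0.0996]
orientation: [-0.001, 0.446, 0.895, 0.001]
wrist_force: [0.6, 5.1, -2.8]
finger_gap: 0.039
grip_force: 50.8
```

Emit:
servo_tool(
  increments=[
    {"grip": 0.6,"x": 0,"y": 0,"z": 0,"roll": -7},
    {"grip": 0.6,"x": 0,"y": 0,"z": 0,"roll": -7},
    {"grip": 0.6,"x": 0,"y": 0,"z": 0,"roll": -7},
    {"grip": 0.6,"x": 0,"y": 0,"z": 0,"roll": -7},
    {"grip": 0.6,"x": 0,"y": 0,"z": 0,"roll": -7},
  ],
)

```text
clock: 5.3
tcp_pos: [0.5827, -0.1236, 0.0994]
orientation: [-0.002, 0.156, 0.988, 0.001]
wrist_force: [-1.4, 3.8, -3.1]
finger_gap: 0.0386
grip_force: 50.9
```

Emit:
servo_tool(
  increments=[
    {"grip": 0.6,"x": 0,"y": 0,"z": 0,"roll": -7},
    {"grip": 0.6,"x": 0,"y": 0,"z": 0,"roll": -7},
    {"grip": 0.6,"x": 0,"y": 0,"z": 0,"roll": -7},
    {"grip": 0.6,"x": 0,"y": 0,"z": 0,"roll": -7},
    {"grip": 0.6,"x": 0,"y": 0,"z": 0,"roll": -7},
  ],
)

```text
clock: 5.72
tcp_pos: [0.5822, -0.1242, 0.0992]
orientation: [-0.002, -0.148, 0.989, 0.001]
wrist_force: [-1.5, 2.0, -3.0]
finger_gap: 0.0391
grip_force: 50.9
```

Emit:
servo_tool(
  increments=[
    {"grip": 0.6,"x": 0,"y": 0,"z": 0,"roll": -5},
    {"grip": 0.6,"x": 0,"y": 0,"z": 0,"roll": 0},
    {"grip": 0.6,"x": 0,"y": 0,"z": 0,"roll": 0},
  ],
)

```text
clock: 5.97
tcp_pos: [0.5823, -0.1245, 0.0992]
orientation: [-0.002, -0.187, 0.982, 0.001]
wrist_force: [-2.8, 1.8, -3.8]
finger_gap: 0.0389
grip_force: 50.8
```

```bash
python3 - <<'E'
from h import *
s=env.get_state();print(s["tcp_pos"],s["joint_pos"],s["orientation"],s["wrist_force"],s["clock"]);np.save("s3.npy",s,allow_pickle=True)
a=[env.read_camera(n)[:,:,::-1] for n in("scene","wrist")]
cv2.imwrite("pics/w4.png",a[1])
cv2.imwrite("pics/s4.png",cv2.resize(a[0][165:270,205:335],(520,420),interpolation=2))
E
```

```text
[ 0.58231344 -0.12445001  0.09924405] [-3.45089659e-01  4.24069482e-01 -1.23794577e-01  1.02699865e+00
 -4.24609176e-04 -7.21228855e-01] [-1.85890130e-03 -1.86962915e-01  9.82364845e-01  8.50545719e-04] [-2.8191821   1.78979669 -3.782419  ] 5.9667
```

View pics/s4.png

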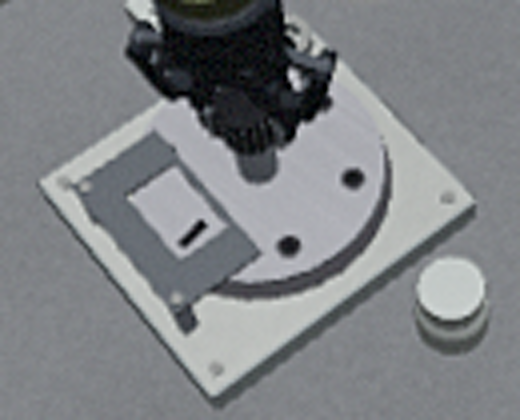

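The slot now shows in the window at crop (193,235), towards one side. I'll lower in small steps and watch the force.

Emit:
servo_tool(
  increments=[
    {"grip": 0.6,"x": 0,"y": 0,"z": 1.5,"roll": 0},
    {"grip": 0.6,"x": 0,"y": 0,"z": 1,"roll": 0},
    {"grip": 0.6,"x": 0,"y": 0,"z": 0,"roll": 0},
  ],
)

```text
clock: 6.32
tcp_pos: [0.5826, -0.1247, 0.0977]
orientation: [-0.001, -0.188, 0.982, 0.0]
wrist_force: [-6.3, 1.5, -0.2]
finger_gap: 0.0389
grip_force: 51.2
```

Emit:
servo_tool(
  increments=[
    {"grip": 0.6,"x": 0,"y": 0,"z": 1,"roll": 0},
    {"grip": 0.6,"x": 0,"y": 0,"z": 0.5,"roll": 0},
    {"grip": 0.6,"x": 0,"y": 0,"z": 0,"roll": 0},
  ],
)

```text
clock: 6.57
tcp_pos: [0.5827, -0.1247, 0.0965]
orientation: [-0.001, -0.188, 0.982, 0.0]
wrist_force: [-6.5, 2.5, 1.4]
finger_gap: 0.039
grip_force: 51.2
```

Emit:
servo_tool(
  increments=[
    {"grip": 0.6,"x": 0.7,"y": 0.4,"z": 0,"roll": 0},
    {"grip": 0.6,"x": 0,"y": 0,"z": 0,"roll": 0},
  ],
)

```text
clock: 6.73
tcp_pos: [0.5825, -0.1247, 0.0965]
orientation: [-0.001, -0.188, 0.982, 0.0]
wrist_force: [-4.4, 2.4, 0.2]
finger_gap: 0.0389
grip_force: 51.1
```

Emit:
servo_tool(
  increments=[
    {"grip": 0.6,"x": 0,"y": 0,"z": 1,"roll": 0},
    {"grip": 0.6,"x": 0,"y": 0,"z": 0,"roll": 0},
    {"grip": 0.6,"x": 0,"y": 0,"z": 0,"roll": 0},
  ],
)

```text
clock: 6.98
tcp_pos: [0.5825, -0.1247, 0.0955]
orientation: [-0.001, -0.188, 0.982, 0.0]
wrist_force: [-5.4, 3.0, 0.5]
finger_gap: 0.0391
grip_force: 51.2
```

Emit:
servo_tool(
  increments=[
    {"grip": 0.6,"x": 0.7,"y": -0.4,"z": 1,"roll": 0},
    {"grip": 0.6,"x": 0,"y": 0,"z": 0,"roll": 0},
    {"grip": 0.6,"x": 0,"y": 0,"z": 0,"roll": 0},
  ],
)

```text
clock: 7.23
tcp_pos: [0.5823, -0.1249, 0.0945]
orientation: [-0.0, -0.188, 0.982, 0.001]
wrist_force: [-5.3, 2.8, 0.3]
finger_gap: 0.039
grip_force: 51.1
```

Emit:
servo_tool(
  increments=[
    {"grip": 0.6,"x": 0,"y": 0,"z": 1,"roll": 0},
    {"grip": 0.6,"x": 0,"y": 0,"z": 0,"roll": 0},
    {"grip": 0.6,"x": 0,"y": 0,"z": 0,"roll": 0},
  ],
)

```text
clock: 7.48
tcp_pos: [0.5823, -0.1249, 0.0936]
orientation: [-0.0, -0.188, 0.982, 0.001]
wrist_force: [-4.9, 3.4, 1.1]
finger_gap: 0.0393
grip_force: 51.1
```

Emit:
servo_tool(
  increments=[
    {"grip": 0.6,"x": 0.6,"y": -0.4,"z": 1,"roll": 0},
    {"grip": 0.6,"x": 0,"y": 0,"z": 0,"roll": 0},
    {"grip": 0.6,"x": 0,"y": 0,"z": 0,"roll": 0},
  ],
)

```text
clock: 7.73
tcp_pos: [0.5821, -0.125, 0.0926]
orientation: [0.0, -0.188, 0.982, 0.001]
wrist_force: [-3.7, 3.8, 1.6]
finger_gap: 0.0391
grip_force: 51.0
```

Emit:
servo_tool(
  increments=[
    {"grip": 0.6,"x": 0,"y": 0,"z": 0.7,"roll": 0},
    {"grip": 0.6,"x": 0,"y": 0,"z": 0,"roll": 0},
    {"grip": 0.6,"x": 0,"y": 0,"z": 0,"roll": 0},
  ],
)

```text
clock: 7.98
tcp_pos: [0.5822, -0.125, 0.092]
orientation: [0.0, -0.188, 0.982, 0.001]
wrist_force: [-5.1, 4.0, 1.6]
finger_gap: 0.0389
grip_force: 51.0
```

Emit:
servo_tool(
  increments=[
    {"grip": 0.6,"x": 0,"y": 0,"z": 0.7,"roll": 0},
    {"grip": 0.6,"x": 0,"y": 0,"z": 0,"roll": 0},
    {"grip": 0.6,"x": 0,"y": 0,"z": 0,"roll": 0},
  ],
)

```text
clock: 8.23
tcp_pos: [0.5822, -0.125, 0.0913]
orientation: [0.0, -0.188, 0.982, 0.001]
wrist_force: [-3.7, 4.3, 1.8]
finger_gap: 0.0394
grip_force: 51.0
```

Emit:
servo_tool(
  increments=[
    {"grip": 0.6,"x": 0,"y": 0,"z": 0.6,"roll": 0},
    {"grip": 0.6,"x": 0,"y": 0,"z": 0,"roll": 0},
    {"grip": 0.6,"x": 0,"y": 0,"z": 0,"roll": 0},
  ],
)

```text
clock: 8.48
tcp_pos: [0.5823, -0.125, 0.091]
orientation: [0.0, -0.188, 0.982, 0.001]
wrist_force: [-4.2, 4.1, 2.6]
finger_gap: 0.039
grip_force: 51.2
```

Contact starts at about TCP z=0.091, the same height as at the grasp. That means seated or riding, so I'll test with a small turn towards the window's middle under light pressure.

Emit:
servo_tool(
  increments=[
    {"grip": 0.6,"x": 0,"y": 0,"z": 0.3,"roll": 2},
    {"grip": 0.6,"x": 0,"y": 0,"z": 0,"roll": 2},
    {"grip": 0.6,"x": 0,"y": 0,"z": 0,"roll": 0},
  ],
)

```text
clock: 8.73
tcp_pos: [0.5821, -0.125, 0.0903]
orientation: [-0.0, -0.153, 0.988, 0.001]
wrist_force: [-3.9, 5.0, 0.2]
finger_gap: 0.0394
grip_force: 51.0
```

```bash
python3 - <<'E'
from h import *
s=env.get_state();print(s["tcp_pos"],s["wrist_force"],s["ft_torque"],s["clock"],s["joint_pos"][5])
E
```

```text
[ 0.58208307 -0.12498634  0.09025981] [-3.90389657  4.98596707  0.23793815] [1.25647108 1.01262864 0.00165749] 8.7333 -0.654180724188503
```

Emit:
servo_tool(
  increments=[
    {"grip": 0.6,"x": 0,"y": 0,"z": 0,"roll": 2},
    {"grip": 0.6,"x": 0,"y": 0,"z": 0,"roll": 0},
  ],
)

```text
clock: 8.9
tcp_pos: [0.582, -0.1249, 0.09]
orientation: [-0.0, -0.136, 0.991, 0.001]
wrist_force: [-3.5, 4.1, -0.4]
finger_gap: 0.039
grip_force: 50.8
```

```bash
python3 - <<'E'
from h import *
s=env.get_state();print(s["tcp_pos"],s["wrist_force"],s["ft_torque"],s["clock"],s["joint_pos"][5])
E
```

```text
[ 0.58197949 -0.12494631  0.08997366] [-3.47650278  4.07294825 -0.40913348] [1.23026807 0.90638287 0.17992282] 8.9 -0.6197095253721349
```

Emit:
servo_tool(
  increments=[
    {"grip": 0.6,"x": 0,"y": 0,"z": 0.7,"roll": 0},
    {"grip": 0.6,"x": 0,"y": 0,"z": 0,"roll": 0},
    {"grip": 0.6,"x": 0,"y": 0,"z": 0,"roll": 0},
  ],
)

```text
clock: 9.15
tcp_pos: [0.5821, -0.1249, 0.0894]
orientation: [-0.0, -0.137, 0.991, 0.001]
wrist_force: [-3.7, 4.5, -0.2]
finger_gap: 0.0392
grip_force: 50.8
```

Emit:
servo_tool(
  increments=[
    {"grip": 0.6,"x": 0,"y": 0,"z": 0.7,"roll": 0},
    {"grip": 0.6,"x": 0,"y": 0,"z": 0,"roll": 0},
    {"grip": 0.6,"x": 0,"y": 0,"z": 0,"roll": 0},
  ],
)

```text
clock: 9.4
tcp_pos: [0.582, -0.1249, 0.0886]
orientation: [-0.0, -0.137, 0.991, 0.001]
wrist_force: [-4.3, 5.0, -0.4]
finger_gap: 0.0387
grip_force: 50.9
```

```bash
python3 - <<'E'
from h import *
s=env.get_state();print(s["tcp_pos"],s["wrist_force"],s["ft_torque"],s["clock"],s["joint_pos"][5])
E
```

```text
[ 0.58195098 -0.12489728  0.0886496 ] [-4.31792469  4.95691056 -0.38394054] [1.20768184 1.00739024 0.24320067] 9.4 -0.6212174176104875
```

It's going down freely, so it was riding before and this is the V-gap. I'll keep lowering.

Emit:
servo_tool(
  increments=[
    {"grip": 0.6,"x": 0,"y": 0,"z": 0.7,"roll": 0},
    {"grip": 0.6,"x": 0,"y": 0,"z": 0,"roll": 0},
    {"grip": 0.6,"x": 0,"y": 0,"z": 0,"roll": 0},
  ],
)

```text
clock: 9.65
tcp_pos: [0.5819, -0.1249, 0.088]
orientation: [-0.0, -0.137, 0.991, 0.001]
wrist_force: [-5.1, 4.5, -0.8]
finger_gap: 0.0388
grip_force: 51.0
```

Emit:
servo_tool(
  increments=[
    {"grip": 0.6,"x": 0,"y": 0,"z": 0.7,"roll": 0},
    {"grip": 0.6,"x": 0,"y": 0,"z": 0,"roll": 0},
    {"grip": 0.6,"x": 0,"y": 0,"z": 0,"roll": 0},
  ],
)

```text
clock: 9.9
tcp_pos: [0.5819, -0.1249, 0.0873]
orientation: [-0.0, -0.137, 0.991, 0.001]
wrist_force: [-4.2, 4.2, 0.1]
finger_gap: 0.039
grip_force: 51.0
```

```bash
python3 - <<'E'
from h import *
s=env.get_state();print(s["tcp_pos"],s["wrist_force"],s["ft_torque"],s["clock"],s["joint_pos"][5])
E
```

```text
[ 0.58190707 -0.12489468  0.08731985] [-4.22473353  4.21868516  0.05700907] [1.26917138 1.01808736 0.25308639] 9.9 -0.6213136575463921
```

Emit:
servo_tool(
  increments=[
    {"grip": 0.6,"x": 0,"y": 0,"z": 0.7,"roll": 0},
    {"grip": 0.6,"x": 0,"y": 0,"z": 0,"roll": 0},
    {"grip": 0.6,"x": 0,"y": 0,"z": 0,"roll": 0},
  ],
)

```text
clock: 10.15
tcp_pos: [0.582, -0.1249, 0.0868]
orientation: [-0.0, -0.137, 0.991, 0.001]
wrist_force: [-3.2, 4.9, 0.5]
finger_gap: 0.039
grip_force: 51.0
```

Emit:
servo_tool(
  increments=[
    {"grip": 0.6,"x": 0,"y": 0,"z": 0.6,"roll": 0},
    {"grip": 0.6,"x": 0,"y": 0,"z": 0,"roll": 0},
    {"grip": 0.6,"x": 0,"y": 0,"z": 0,"roll": 0},
  ],
)

```text
clock: 10.4
tcp_pos: [0.5821, -0.1249, 0.0867]
orientation: [0.0, -0.137, 0.991, 0.001]
wrist_force: [-6.1, 4.3, 4.9]
finger_gap: 0.039
grip_force: 51.1
```

```bash
python3 - <<'E'
from h import *
s=env.get_state();print(s["tcp_pos"],s["wrist_force"],s["ft_torque"],s["clock"],s["joint_pos"][5])
E
```

```text
[ 0.58212537 -0.12490893  0.08666735] [-6.08821041  4.25056484  4.89024402] [1.48816969 1.30225277 0.30561323] 10.4 -0.6212829370760253
```

Emit:
servo_tool(
  increments=[
    {"grip": 0.6,"x": 0,"y": 0,"z": 0,"roll": -1},
    {"grip": 0.6,"x": 0,"y": 0,"z": 0,"roll": 0},
    {"grip": 0.6,"x": 0,"y": 0,"z": 0,"roll": 0},
  ],
)

```text
clock: 10.65
tcp_pos: [0.5823, -0.1249, 0.0867]
orientation: [0.0, -0.145, 0.989, 0.001]
wrist_force: [-4.4, 5.0, 3.9]
finger_gap: 0.039
grip_force: 51.0
```

```bash
python3 - <<'E'
from h import *
s=env.get_state();print(s["tcp_pos"],s["wrist_force"],s["ft_torque"],s["clock"],s["joint_pos"][5])
E
```

```text
[ 0.58228919 -0.12490022  0.08667485] [-4.38055294  4.9944457   3.91652244] [ 1.50734356  1.27757186 -0.01426806] 10.65 -0.6380999067692045
```

Emit:
servo_tool(
  increments=[
    {"grip": 0.6,"x": 0,"y": 0,"z": 0,"roll": 2},
    {"grip": 0.6,"x": 0,"y": 0,"z": 0,"roll": 1},
    {"grip": 0.6,"x": 0,"y": 0,"z": 0,"roll": 0},
  ],
)

```text
clock: 10.9
tcp_pos: [0.5819, -0.1247, 0.0865]
orientation: [-0.0, -0.119, 0.993, 0.001]
wrist_force: [-5.0, 5.5, 3.3]
finger_gap: 0.0391
grip_force: 51.5
```

```bash
python3 - <<'E'
from h import *
s=env.get_state();print(s["tcp_pos"],s["wrist_force"],s["ft_torque"],s["clock"],s["joint_pos"][5])
E
```

```text
[ 0.5819064  -0.12472139  0.08649088] [-4.95586928  5.4902078   3.33255334] [1.38885152 1.22788424 0.59510208] 10.9 -0.5863403298265666
```

It behaves like a seat with play: height steady, turning torque building up. I'll relax the preload, release and lift away.

Emit:
servo_tool(
  increments=[
    {"grip": 0.6,"x": 0,"y": 0,"z": 0,"roll": -1.5},
    {"grip": 0.6,"x": 0,"y": 0,"z": 0,"roll": 0},
    {"grip": 0.2,"x": 0,"y": 0,"z": 0,"roll": 0},
    {"grip": 0,"x": 0,"y": 0,"z": 0,"roll": 0},
    {"grip": 0,"x": 0,"y": 0,"z": 0,"roll": 0},
  ],
)

```text
clock: 11.32
tcp_pos: [0.5841, -0.1269, 0.0868]
orientation: [0.001, -0.132, 0.991, -0.001]
wrist_force: [-0.6, -0.1, 0.2]
finger_gap: 0.0737
grip_force: 0.0
```

Emit:
servo_tool(
  increments=[
    {"grip": 0,"x": 0,"y": 0,"z": 0,"roll": 0},
    {"grip": 0,"x": 0,"y": 0,"z": -25,"roll": 0},
    {"grip": 0,"x": 0,"y": 0,"z": -35,"roll": 0},
    {"grip": 0,"x": 0,"y": 0,"z": -35,"roll": 0},
    {"grip": 0,"x": 0,"y": 0,"z": -35,"roll": 0},
  ],
)

```text
clock: 11.73
tcp_pos: [0.5825, -0.1263, 0.2174]
orientation: [0.0, -0.132, 0.991, -0.0]
wrist_force: [-0.0, -0.7, 0.3]
finger_gap: 0.0854
grip_force: 0.0
```

Emit:
servo_tool(
  increments=[
    {"grip": 0,"x": 39,"y": 0,"z": 0,"roll": 0},
    {"grip": 0,"x": 39,"y": 0,"z": 0,"roll": 0},
    {"grip": 0,"x": 39,"y": 0,"z": 0,"roll": 0},
    {"grip": 0,"x": 0,"y": 0,"z": 0,"roll": 0},
  ],
)

```text
clock: 12.07
tcp_pos: [0.4634, -0.1567, 0.2157]
orientation: [-0.002, -0.131, 0.991, 0.001]
wrist_force: [-0.7, 1.0, 0.3]
finger_gap: 0.0856
grip_force: 0.0
```

```bash
python3 - <<'E'
from h import *
s=env.get_state();print(s["tcp_pos"],s["wrist_force"],s["clock"]);np.save("s5.npy",s,allow_pickle=True)
a=[env.read_camera(n)[:,:,::-1] for n in("scene","side","wrist")]
cv2.imwrite("pics/w5.png",a[2]);cv2.imwrite("pics/scene5.png",a[0]);cv2.imwrite("pics/side5.png",a[1])
b=np.hstack([cv2.resize(a[0][165:270,205:335],(390,315),interpolation=2),cv2.resize(a[1][140:232,245:360],(390,315),interpolation=2)])
cv2.imwrite("pics/c5.png",b)
E
```

```text
[ 0.46342004 -0.15670193  0.2156724 ] [-0.65093904  1.02618933  0.28592398] 12.0667
```

View pics/c5.png

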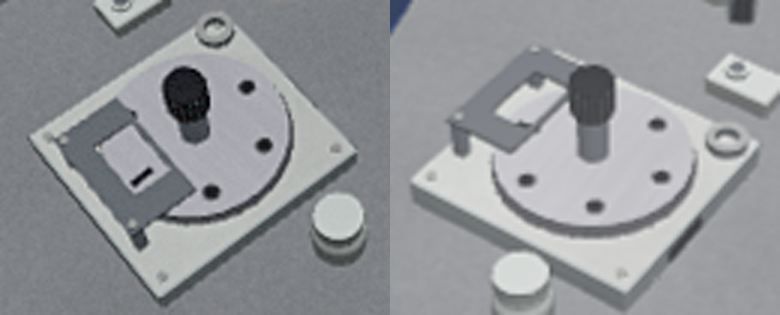

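The slot shows in the window (left crop, (142,178)), all bystanders are in place, and the gripper is clear. Now I'll check the angle and height numerically against the first pictures.

```bash
python3 - <<'E'
from h import *
for t in("0","5"):
    c={}
    for n,(x,y,w,h),T in(("scene",(255,180,25,30),60),("side",(292,150,26,26),75)):
        g=cv2.imread(f"pics/{n}{t}.png").max(2)[y:y+h,x:x+w]; m=((g<T)*255).astype('uint8')
        k,l,st,ce=cv2.connectedComponentsWithStats(m); i=1+st[1:,4].argmax(); c[n]=ce[i]+[x,y]; print(n,t,st[i],c[n])
    print("knob",tri(c["scene"],c["side"]))
C=lambda x,y:(205+x/3,165+y/3)
k=np.array([.583,-.1255])
for z in(.043,.048):
    print(z)
    for p in[(142,178),(247,87),(264,145),(211,191)]:
        v=plane("scene",C(*p),z)[:2]-k; a=np.degrees(np.arctan2(v[1],v[0]));print(np.linalg.norm(v),a,"y",np.linalg.norm(v)*np.sin(np.radians(a+17.9)))
E
```

```text
scene 0 [  5   7  15  19 221] [266.88235294 195.28506787]
side 0 [  6   8  13  17 160] [303.81875 165.45   ]
knob (array([ 0.58444445, -0.12366825,  0.11780168]), np.float64(0.0013708321243374366))
scene 5 [  5   8  15  18 218] [266.83027523 196.34862385]
side 5 [ 6  9 12 14 23] [301.34782609 163.52173913]
knob (array([ 0.59059525, -0.1179811 ,  0.12747589]), np.float64(0.003170857819368846))
0.043
0.06982209170666806 -8.847621995486518 y 0.010985620314588503
0.0666892016785827 167.2419511724711 y -0.005976923693414352
0.06889005295535154 107.56885518358956 y 0.05610619859968882
0.06897159617773929 48.738291382938336 y 0.06331729361172085
0.048
0.07109354929078245 -6.831846712820701 y 0.013648291115079002
0.06498824869409925 164.94645484440395 y -0.003227288853484339
0.07011684523736178 105.49904172174803 y 0.05853754397236199
0.07157890931918691 48.739926812316604 y 0.0657116689431825
```

View pics/w5.png

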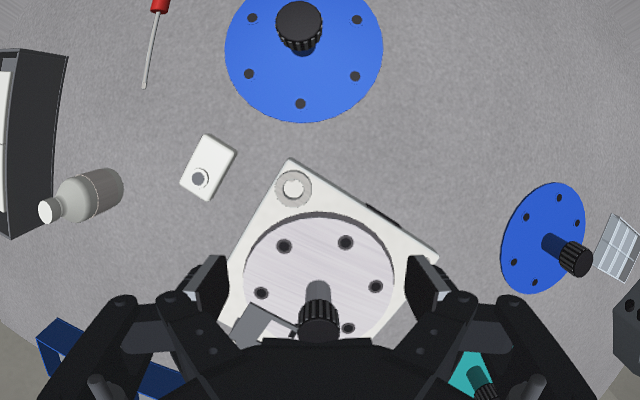

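The wrist view shows the disc free and level, with holes at (284,246), (345,242), (376,286), (348,328) and (261,293). One last height check before handing in.

```bash
python3 - <<'E'
from h import *
for n in("scene","side"): print(n,"expected shift 5mm:",proj(n,(.583,-.1255,.110))-proj(n,(.583,-.1255,.115)))
def box(n,t,x,y,w,h,T):
    g=cv2.imread(f"pics/{n}{t}.png").max(2)[y:y+h,x:x+w].astype(float); g=255-np.clip(g,T-60,T) ; g-=g.min()
    ys=np.arange(h); return (g.sum(1)*ys).sum()/g.sum()
def edge(t):  # top edge of knob in side view, half level, subpixel
    g=cv2.imread(f"pics/side{t}.png").max(2)[145:175,300:309].astype(float).mean(1); L=(g[:6].max()+g[18:22].mean())/2
    i=np.where(g<L)[0][0]; return 145+i-1+(g[i-1]-L)/(g[i-1]-g[i])
print("side top edge",edge("0"),edge("5"))
s=np.load("s5.npy",allow_pickle=True).item()
for z in(.043,.048):
    P=np.array([wplane(p,s,z)[:2] for p in[(284,246),(345,242),(376,286),(348,328),(261,293)]],float)
    A=np.c_[2*P,np.ones(5)];x=np.linalg.lstsq(A,(P**2).sum(1),rcond=None)[0]; c=x[:2]; print(z,"c",c,"r",np.sqrt(x[2]+c@c),np.degrees(np.arctan2(*(P-c).T[::-1])))
E
```

```text
scene expected shift 5mm: [0.24523911 0.95975471]
side expected shift 5mm: [0.02548131 1.29007088]
side top edge 157.72060502283105 158.74140211640213
0.043 c [ 0.57647717 -0.12461052] r 0.06772140768863683 [-131.1300614   169.40986472  108.92356651   48.71501277  -71.07829005]
0.048 c [ 0.57366752 -0.12541086] r 0.06664710788545988 [-131.1300614   169.40986472  108.92356651   48.71501277  -71.07829005]
```

Both views show the knob about 5 mm lower. The slot is at about -11°, against -17.5° for the window, which is roughly 8 mm off its middle line. The wheel is seated, so I'm handing in.

```bash
python3 -c "
from workcell import env
print(env.hand_in())"
```

```text
the job is handed in; nothing more can be done
None
```

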